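Bring the next foam block under the platen and hold the jog knob pressed

ROBOT

A 7-joint arm with a two-finger parallel gripper is mounted at the origin on the work surface. World frame = base frame: x ahead of the robot, y to its left, z up, the work surface at z = 0. Lengths are in mm, angles in rad, forces in N, time in s.
With the tool pointing down it reaches from about 400 to 900 mm from the base axis. Payload 5.5 kg.
Tool frame: the origin (TCP) lies on the centre line of the jaws, within the pads' length; the fingertips stand 8 mm ahead of it and the grasp point (between the pads) lies 11 mm behind it; z points along the fingers, y is the line along which they close (so a half turn about z gives the same grasp; the last joint's range is limited). The gripper opens to 85 mm and grips with 20 to 120 N. Pads are 22 mm wide; open, the fingers measure 114 mm over their backs; the gripper's body (76 mm by 85 mm) begins 54 mm behind the grasp point. The pads swing forward as they close: fully open they stand 13 mm farther back than shut.
Start: joints at [1.52, 0.501, -0.427, 1.55, 0.221, 1.138, -0.21], TCP at [200.672, -618.248, 239.31] pointing down, gripper open.
Joint ranges: [-2.88, 2.88], [-0.31, 2.03], [-1.54, 1.56], [0.2, 2.42], [-1.41, 4.55], [0.19, 2.02], [-2.57, 2.57]. Speed limits (rad/s): [2.57, 2.57, 3.14, 3.14, 3.14, 3.14, 3.14].

INTERFACE

Orientations are given as a rotation vector (axis times angle).
In Python, from rig import bot gives the robot as it stands.
- The arm moves only by the tool servo_tool, never from a script. Its argument "commands" is a list that holds one entry, the list of rows, each a list of 7 numbers: the turn, a rotation vector about the tool's x, y, z in rad, then the shift along the tool's x, y, z in m, then the finger opening in m, from 0 to 0.0854. A call has 1 to 12 rows; each row shifts and turns the commanded pose from where the row before left it, along the tool's axes as they then stand; what a row does not reach is not made up. A row lasts 1/10 s, in which the tool goes at most 50 mm and 8.59 degrees, less where a joint would pass 70% of its speed; a pose out of reach is approached as far as the arm can. A call with a gripper value outside its range is refused whole. The fingers move at their own pace and stop on an object; "squeeze" is the grip in N (left out, the last holds). Time passes only in rows, so rows that do not move let the fingers close. It gives the time, the measured TCP pose, the force, the opening and the grip force at its end, in the units of the state.
- bot.observe(): the state, without advancing time (a new reading comes with each control period).
- bot.read_camera(name): name is "scene" or "side" or "wrist"; returns the picture (420x560x3 uint8, red, green, blue); there is no depth.
- bot.get_calibration(name): a dict with "mtx" (3x3 intrinsics, pixels), "k1" (the pictures are not rectified: a ray, as slopes to the right and down, at radius r is drawn at 1 + k1 r^2 times it, then the intrinsics apply), "camera_from_world" (4x4, takes a point from world to camera coordinates). Camera axes: x right, y up, looking along -z (the intrinsics and any distortion apply to the point x, -y, -z); pixel columns grow to the right and rows downward; lengths in mm; the calibration is good to about 2 mm. A picture is of the moment at which its call begins: read the wrist's pose just before it. get_calibration takes no time and is no camera call; for the wrist camera it gives the pose at the moment of the call.
- bot.close_job(): hands the job in; it is judged then, once.
The state is a dict: "clock": time; "joint_positions": joint angles; "dq": joint speeds; "effort": joint torques, N m; "tcp_pos": TCP position; "ee_rot": TCP orientation; "force": force on the tool from outside, world axes, zero at the start; "torque": the same for the moment, N m; "width": finger opening in mm; "grip_force": force on a finger pad.
Only numpy, scipy, OpenCV 4.12 (cv2) and the standard library are available. Lean on these libraries where they do the work, as an engineer would, in place of code of your own. Each camera call takes 0.05 s, during which the arm holds its last target. There are 200 camera calls.

TASK

On the bench compression tester, first turn the round specimen table anticlockwise (seen from above) by its T-handle, one click on from where it stands, so that the next whole foam block stands under the platen. Then take the loose black pointer knob from the bench, match the flat in its bore to the flat of the bare D-shaft on the operator box, push it fully home and press it all the way in against its spring: finish while the gripper is still pressing it in, as it is a hold-to-run control. Leave the other things on the bench where they are.

Things in the scene. Friction and masses are not known exactly. Their poses are not given: they have to be found in the camera images.
- table_handle (a point): Grip point of the black T-handle that turns the specimen table; on the table's upright axis, 176 mm above the bench. The handle is a level bar 64 mm long (this point's x axis), 14 mm wide (y), 44 mm tall (z from 150 to 194 mm), on a post 22 mm in diameter.
- specimen_table (a joint): Angle of the specimen table (rad), growing anticlockwise from above; starts near 0. A spring index plunger clicks it into stations 1.047 rad (60 degrees) apart, at 0, 1.047, 2.094 and so on, and the same the other way. Turning on to the next takes up to about 0.3 N m; past half way it is drawn to that station.
- tester: Bench tester, fixed; origin on the table's axis at bench level. The specimen table is a metal disc 290 mm in diameter, top 83 mm up. Six foam blocks 50 mm square stand 105 mm from its axis: three whole (40 mm tall), three crushed (26 mm). To +y the fixed arm with the platen begins 62 mm from the axis (top 225 mm up, to 278 mm at 162 mm); behind it a column 470 mm tall begins 205 mm from it.
- next_block (a point): Centre of the top of the whole foam block that is next to come under the platen; it turns with the table, 105 mm from its axis, 123 mm above the bench.
- platen (a point): Centre of the underside of the tester's fixed steel platen, a disc 70 mm in diameter, 136 mm above the bench; 105 mm from the table's axis.
- shaft_tip (a point): Centre of the top end of the bare steel D-shaft standing upright on the operator box: 80 mm above the bench. Diameter 14 mm, flat 3 mm from the axis; the flat faces along this point's x axis. The top 2.5 mm is bevelled by 2 mm all round. The shaft turns about its axis with light friction (0.02 N m) and can be pushed down as a spring switch.
- operator_box: Low grey box, fixed, 150 x 180 mm, top 56 mm above the bench; origin under its centre. The D-shaft stands 5 mm to +x and 35 mm to +y of it, a mushroom button (36 mm in diameter, top 80 mm up) 30 mm to +x and 45 mm to -y.
- jog_switch (a joint): How far the D-shaft is pushed down (m): 0 at rest, 0.006 at its bottom stop. The spring takes 2 N to start and 8 N at the stop; let go, it comes back up.
- knob_grip (a point): Grip point of the loose black pointer knob, on its axis, 34 mm above its underside. It stands on its round skirt (44 mm in diameter, 18 mm tall), bore down. On the skirt is a bar grip, 18 to 48 mm above the underside, 16 mm wide (y axis), along the x axis from -22 mm to a narrowing pointer nose at +30 mm (sides parallel from -22 to +16 mm). Mass about 60 g.
- knob_bore (a point): Centre of the closed end of the knob's bore, 15 mm above its underside; meets the shaft's tip when fully home. The bore is a D, 16 mm in diameter, its flat 4 mm from the axis on the pointer's side (+x): the knob goes on with its x axis along the shaft's x axis, within about 8 degrees. Home and fully pressed, its underside clears the box by about 3 mm.
- weight: Bystander: steel calibration weight, 42 mm in diameter, 67 mm tall; origin under its centre.
- tape: Bystander: cardboard ring 68 mm in diameter, 25 mm tall; origin under its centre.
- caliper: Bystander: digital caliper lying flat, 210 mm long (x), 12 mm tall; origin under its middle.
- foam_block: Bystander: loose foam block 50 x 50 x 40 mm; origin under its centre.
- marker: Bystander: marker pen lying flat, 120 mm long (x), 14 mm thick; origin under its middle.
There are look-alikes about, which are no part of the job. What is shaped like the part that bears knob_grip but orange is not meant. What is shaped like the operator_box but purple is not meant.

How it is judged:
By the outcome, as a careful person would: the job done as asked, in the order asked, and still so for the second after the job is handed in, while the arm keeps its last pose, push and grip.
It also fails if it takes over 56 s, if anything falls off the work surface, if the arm or the gripper's body presses on something with over 40 N, if the wrist force passes 120 N, or if a joint passes its speed limit or range.

## Working session

There is one attempt and no reset: what is moved stays moved. The work goes in short steps, Python scripts to look and compute and a tool call to move; the robot and the scene stay as the last step left them, time stands still between calls to the robot, and variables do not carry over. Pictures are saved under pics/ and viewed, at most 10 in all, crops included, and the job is handed in when it is done.

Besides the shell and the picture viewer there is one more tool, called after "Request:" in YAML: its name, and indented under it one key for each argument. servo_tool: Moves the arm, as the interface text tells. Its arguments: {"type":"object","properties":{"commands":{"type":"array","items":{"type":"array","items":{"type":"array","items":{"type":"number"}}}},"squeeze":{"type":"number"}},"required":["commands"]}

```bash
mkdir -p pics; ls; python3 - <<'E'
from rig import bot
import cv2,numpy as np
for n in ["scene","side"]:
    cv2.imwrite(f"pics/{n}0.png",bot.read_camera(n)[:,:,::-1])
    c=bot.get_calibration(n);print(n,c["mtx"].tolist(),c["k1"],np.round(c["camera_from_world"],3).tolist())
s=bot.observe();print(s["tcp_pos"],s["ee_rot"],s["clock"],s["width"])
E
```

```text
pics
scene [[523.8844779030563, 0.0, 278.95981755701246], [0.0, 523.8844779030563, 215.41343003175888], [0.0, 0.0, 1.0]] -0.09949196656219908 [[-0.432, 0.902, 0.001, 252.171], [-0.765, -0.367, 0.529, 300.047], [0.477, 0.228, 0.849, -1633.071], [0.0, 0.0, 0.0, 1.0]]
side [[465.2682106871881, 0.0, 280.5916394561125], [0.0, 465.2682106871881, 210.96285796409612], [0.0, 0.0, 1.0]] 0.015790032891246093 [[-0.749, -0.662, -0.004, 319.23], [0.49, -0.558, 0.67, -355.69], [-0.445, 0.5, 0.743, -963.55], [0.0, 0.0, 0.0, 1.0]]
[ 200.39446122 -617.70801878  238.35837137] [-3.10128511e+00 -4.90622786e-01  3.15168416e-04] 0.1 85.27196702674593
```

View pics/scene0.png

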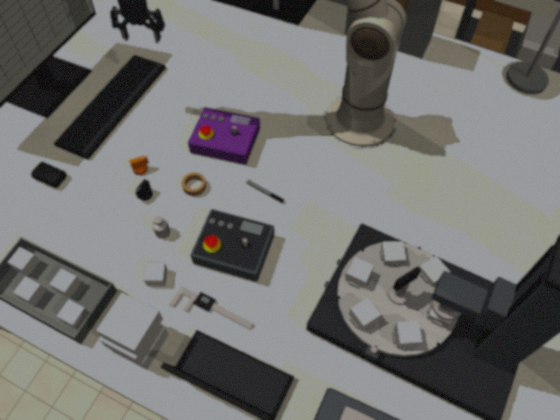

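View pics/side0.png

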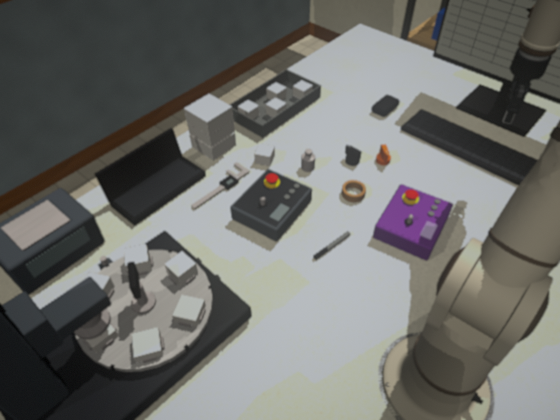

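The scene view shows the tester at (400,290) with its T-handle at (405,280). The grey operator box is at (233,243), with its shaft at (246,241). There are two knobs: black at (145,189) and orange at (140,164). There are two boxes: dark grey at (233,243) and purple at (224,135). The black knob and grey box fit the description. In the side view the knob is at (352,155), the shaft at (263,201) and the handle at (134,280).

```bash
cat > h.py <<'E'
import numpy as np,cv2
from rig import bot
def ray(c,uv):
    K=c["mtx"];d=np.array([(uv[0]-K[0,2])/K[0,0],(uv[1]-K[1,2])/K[1,1]]);p=d.copy()
    for _ in range(15): p=d/(1+c["k1"]*(p@p))
    M=c["camera_from_world"];R=M[:3,:3]
    v=R.T@np.array([p[0],-p[1],-1]);return -R.T@M[:3,3],v/np.linalg.norm(v)
def plane(c,uv,z):
    o,v=ray(c,uv);return o+v*(z-o[2])/v[2]
def tri(obs):
    A=0;b=0;rs=[ray(c,u) for c,u in obs]
    for o,v in rs: P=np.eye(3)-np.outer(v,v);A=A+P;b=b+P@o
    x=np.linalg.solve(A,b);return x,[round(float(np.linalg.norm(np.cross(x-o,v))),1) for o,v in rs]
def proj(c,X):
    M=c["camera_from_world"];q=M[:3,:3]@X+M[:3,3];p=np.array([q[0],-q[1]])/-q[2];p=p*(1+c["k1"]*(p@p))
    return c["mtx"][:2,:2]@p+c["mtx"][:2,2]
E
python3 - <<'E'
from h import *
a,b=bot.get_calibration("scene"),bot.get_calibration("side")
for n,u,v in [("handle",(406,277),(134,280)),("knob",(145,188),(352,155)),("shaft",(246,241),(263,201)),("button",(212,243),(272,180))]: print(n,tri([(a,u),(b,v)]))
S=cv2.imread("pics/scene0.png");D=cv2.imread("pics/side0.png")
def crop(I,x,y,w=66,h=50): return cv2.resize(I[y-h//2:y+h//2,x-w//2:x+w//2],(396,300),interpolation=cv2.INTER_CUBIC)
cv2.imwrite("pics/c1.png",np.vstack([np.hstack([crop(S,143,178),crop(D,365,155)]),np.hstack([crop(S,405,280,),crop(D,134,285)])]))
cv2.imwrite("pics/c2.png",np.hstack([crop(S,238,243,88,66),crop(D,270,203,88,66)]))
c=bot.get_calibration("wrist");s=bot.observe()
print(np.round(c["camera_from_world"],3).tolist(),c["mtx"].tolist(),c["k1"],s["tcp_pos"],s["ee_rot"])
E
```

```text
handle (array([549.4789468 , 298.28983021, 173.75952338]), [2.0, 2.0])
knob (array([ 527.37570677, -440.99529628,   30.76825224]), [2.4, 2.4])
shaft (array([572.48293273, -97.3575568 ,  70.47071507]), [0.4, 0.4])
button (array([ 611.87104818, -174.96343305,   64.31685443]), [0.2, 0.2])
[[0.309, -0.951, -0.002, -648.386], [0.916, 0.299, -0.268, 36.443], [0.255, 0.081, 0.963, -379.482], [0.0, 0.0, 0.0, 1.0]] [[372.75453343929445, 0.0, 280.8395482299461], [0.0, 372.75453343929445, 204.51345827708312], [0.0, 0.0, 1.0]] -0.09368598255700232 [ 200.39446122 -617.70801878  238.35837137] [-3.10128511e+00 -4.90622786e-01  3.15168416e-04]
```

View pics/c1.png

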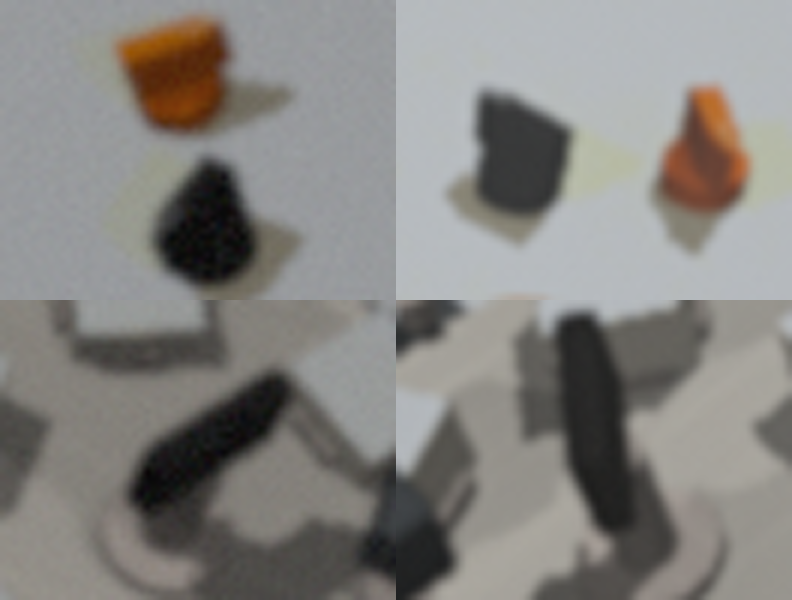

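```bash
cat >> h.py <<'E'
from scipy.spatial.transform import Rotation as Ro
def yaw(R): return np.degrees(np.arctan2(R[1,0],R[0,0]))   # heading of tool x
def down(y): y=np.radians(y);return np.array([[np.cos(y),np.sin(y),0],[np.sin(y),-np.cos(y),0],[0,0,-1.]])
def go(P,y):
    s=bot.observe();R=Ro.from_rotvec(s["ee_rot"]).as_matrix()
    print("t",round(s["clock"],2),"tcp",np.round(s["tcp_pos"],1),"yaw",round(yaw(R),1),"q",np.round(s["joint_positions"],2),"w",round(s["width"],1),"F",np.round(s["force"],1))
    print("turn(tool,rad)",np.round(Ro.from_matrix(R.T@down(y)).as_rotvec(),4),"shift now-axes m",np.round(R.T@(np.array(P)-s["tcp_pos"])/1000,4),"shift final-axes",np.round(down(y).T@(np.array(P)-s["tcp_pos"])/1000,4))
E
python3 - <<'E'
from h import *
a,b=bot.get_calibration("scene"),bot.get_calibration("side")
A=plane(a,(419.5,267.5),194);B=plane(a,(395,284),194);print(A,B,np.degrees(np.arctan2(*(A-B)[1::-1])))
A=plane(b,(134-33+96.67,285-25+5),194);B=plane(b,(134-33+103,285-25+28),194);print(A,B)
c=bot.get_calibration("wrist")["camera_from_world"];print("cam",-c[:3,:3].T@c[:3,3])
go([500,250,300],18)
E
```

```text
[525.0074768  315.46091093 194.        ] [586.07237768 279.17543506 194.        ] 149.28072491331693
[468.91323707 200.01509154 194.        ] [419.4049712  227.99808314 194.        ]
cam [ 264.07545873 -596.8976664   373.7863118 ]
t 0.1 tcp [ 200.4 -617.7  238.4] yaw 18.0 q [ 1.52  0.5  -0.43  1.55  0.22  1.14 -0.21] w 85.3 F [-0.4  0.4 -0.6]
turn(tool,rad) [-0.0017 -0.0001 -0.0004] shift now-axes m [ 0.5528 -0.733  -0.0603] shift final-axes [ 0.5531 -0.7327 -0.0616]
```

View pics/c2.png

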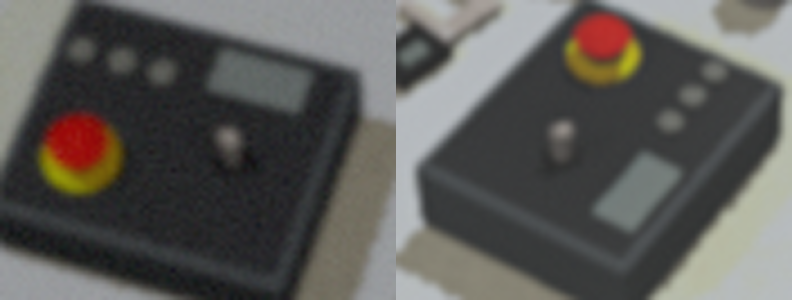

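c2 confirms the dark grey box, with the bare shaft to the right of its button. Next I sweep around the base to the handle.

Request:
servo_tool:
  commands:
    - [[0, 0, -0.073, 0.0475, 0, -0.006, 0.085], [0, 0, -0.073, 0.0475, 0, -0.006, 0.085], [0, 0, -0.073, 0.0475, 0, -0.006, 0.085], [0, 0, -0.073, 0.0475, 0, -0.006, 0.085], [0, 0, -0.073, 0.0475, 0, -0.006, 0.085], [0, 0, -0.073, 0.0475, 0, -0.006, 0.085], [0, 0, -0.073, 0.0475, 0, -0.006, 0.085], [0, 0, -0.073, 0.0475, 0, -0.006, 0.085], [0, 0, -0.073, 0.0475, 0, -0.006, 0.085], [0, 0, -0.073, 0.0475, 0, -0.006, 0.085], [0, 0, -0.073, 0.0475, 0, -0.006, 0.085], [0, 0, -0.073, 0.0475, 0, -0.006, 0.085]]

```text
clock: 1.3
tcp_pos: [618.1, -254.6, 310.9]
ee_rot: [-2.599, -1.764, 0.0]
force: [0.7, -0.3, -0.1]
width: 85.0
grip_force: 0.0
```

```bash
python3 - <<'E'
from h import *
import pickle
c=bot.get_calibration("wrist");I=bot.read_camera("wrist")[:,:,::-1];cv2.imwrite("pics/w1.png",I);pickle.dump(c,open("w1.pkl","wb"))
print(proj(c,np.array([572,-97,80.])))
go([549,298,310],149)
E
```

```text
[173.49618395  34.94576365]
t 1.35 tcp [ 622.4 -242.6  312.7] yaw 69.2 q [ 0.82  0.54 -0.74  1.41  0.36  1.33 -0.29] w 85.0 F [2.7 8.7 2. ]
turn(tool,rad) [ 0.0066 -0.0056 -1.392 ] shift now-axes m [ 0.4794 -0.2602  0.0062] shift final-axes [0.3413 0.4256 0.0027]
```

Request:
servo_tool:
  commands:
    - [[0, 0, -0.073, 0.0465, -0.003, 0, 0.085], [0, 0, -0.073, 0.0465, -0.003, 0, 0.085], [0, 0, -0.073, 0.0465, -0.003, 0, 0.085], [0, 0, -0.073, 0.0465, -0.003, 0, 0.085], [0, 0, -0.073, 0.0465, -0.003, 0, 0.085], [0, 0, -0.073, 0.0465, -0.003, 0, 0.085], [0, 0, -0.073, 0.0465, -0.003, 0, 0.085], [0, 0, -0.073, 0.0465, -0.003, 0, 0.085], [0, 0, -0.073, 0.0465, -0.003, 0, 0.085], [0, 0, -0.073, 0.0465, -0.003, 0, 0.085], [0, 0, -0.073, 0.0465, -0.003, 0, 0.085], [0, 0, -0.073, 0.0465, -0.003, 0, 0.085]]

```text
clock: 2.55
tcp_pos: [570.7, 284.6, 310.7]
ee_rot: [-1.606, -2.699, 0.001]
force: [0.4, -0.2, 0.9]
width: 85.2
grip_force: 0.0
```

Request:
servo_tool:
  commands:
    - [[0, 0, -0.13, 0, 0, 0, 0.085], [0, 0, -0.13, 0, 0, 0, 0.085], [0, 0, -0.13, 0, 0, 0, 0.085], [0, 0, -0.13, 0, 0, 0, 0.085], [0, 0, 0, 0, 0, 0, 0.085], [0, 0, 0, 0, 0, 0, 0.085]]

```text
clock: 3.15
tcp_pos: [571.4, 283.1, 310.8]
ee_rot: [-0.867, -3.019, 0.001]
force: [-0.2, -0.3, -0.7]
width: 84.9
grip_force: 0.0
```

```bash
python3 - <<'E'
from h import *
import pickle
c=bot.get_calibration("wrist");I=bot.read_camera("wrist")[:,:,::-1];cv2.imwrite("pics/w2.png",I);pickle.dump(c,open("w2.pkl","wb"))
print(proj(c,np.array([549,298,194.])))
go([549,298,310],149)
E
```

```text
[282.3836034  164.68755116]
t 3.2 tcp [571.5 283.1 311. ] yaw 148.0 q [ 0.21  0.62 -1.1   1.48  0.55  1.38  0.1 ] w 85.1 F [ 0.2 -0.2  0.3]
turn(tool,rad) [-0.0004 -0.0003 -0.0182] shift now-axes m [0.0269 0.0007 0.001 ] shift final-axes [0.0269 0.0012 0.001 ]
```

View pics/w2.png

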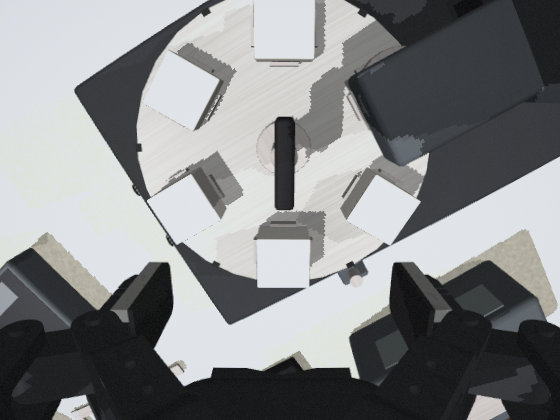

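The wrist view shows the black T-handle bar from (285,118) to (285,210), upright in the picture. The fixed arm is at the upper right.

```bash
python3 - <<'E'
from h import *
import pickle
c=pickle.load(open("w2.pkl","rb"));I=cv2.imread("pics/w2.png")
m=(I[100:225,255:320].max(2)<60).astype(np.uint8)
n,l,st,ce=cv2.connectedComponentsWithStats(m);k=1+np.argmax(st[1:,4]);print(st[k],ce[k])
pts=np.argwhere(l==k)[:,::-1]+[255,100.];top=pts[pts[:,1]<pts[:,1].min()+8].mean(0);print(pts.min(0),pts.max(0))
r=cv2.minAreaRect(pts.astype(np.float32));print(r)
mid=pts.mean(0)
A=plane(c,(285,pts[:,1].min()),194);B=plane(c,(285,pts[:,1].max()),194)
for f in (0.2,.8):
    v=pts[:,1].min()+f*np.ptp(pts[:,1]);x=pts[abs(pts[:,1]-v)<4,0].mean();print(plane(c,(x,v),194))
print(A,B,np.linalg.norm(A-B),(A+B)/2)
print(tri([(c,mid),(bot.get_calibration("scene"),(406,277)),(bot.get_calibration("side"),(134,280))]))
C=(A+B)/2;go([C[0],C[1],171],149)
E
```

```text
[  19   17   21   93 1785] [29.22016807 62.47955182]
[274. 117.] [294. 209.]
((284.0, 163.0), (92.0, 20.0), 90.0)
[532.92359679 309.70571774 194.        ]
[565.0205151 289.3269474 194.       ]
[522.80710442 316.39272751 194.        ] [576.70075108 282.88719225 194.        ] 63.45979863739557 [549.75392775 299.63995988 194.        ]
(array([550.16220396, 298.28469555, 173.93917299]), [1.0, 2.2, 2.0])
t 3.2 tcp [571.5 283.1 311. ] yaw 148.0 q [ 0.21  0.62 -1.1   1.48  0.55  1.38  0.1 ] w 85.1 F [ 0.2 -0.2  0.3]
turn(tool,rad) [-0.0004 -0.0003 -0.0182] shift now-axes m [0.0271 0.0025 0.14  ] shift final-axes [0.0271 0.003  0.14  ]
```

Request:
servo_tool:
  commands:
    - [[0, 0, 0, 0.009, 0.0007, 0, 0.045], [0, 0, 0, 0.009, 0.0007, 0, 0.045], [0, 0, 0, 0.009, 0.0006, 0.02, 0.045], [0, 0, 0, 0, 0, 0.03, 0.045], [0, 0, 0, 0, 0, 0.03, 0.045], [0, 0, 0, 0, 0, 0.03, 0.045], [0, 0, 0, 0, 0, 0.03, 0.045], [0, 0, 0, 0, 0, 0, 0.0], [0, 0, 0, 0, 0, 0, 0.0], [0, 0, 0, 0, 0, 0, 0.0], [0, 0, 0, 0, 0, 0, 0.0], [0, 0, 0, 0, 0, 0, 0.0]]
  squeeze: 50

```text
clock: 4.4
tcp_pos: [548.9, 300.0, 172.4]
ee_rot: [-0.861, -3.021, -0.001]
force: [-5.3, -2.6, 1.0]
width: 12.8
grip_force: 52.2
```

Request:
servo_tool:
  commands:
    - [[0, 0, -0.107, 0, 0, 0, 0], [0, 0, -0.107, 0, 0, 0, 0], [0, 0, -0.107, 0, 0, 0, 0], [0, 0, -0.107, 0, 0, 0, 0], [0, 0, -0.107, 0, 0, 0, 0], [0, 0, -0.107, 0, 0, 0, 0], [0, 0, -0.107, 0, 0, 0, 0], [0, 0, -0.107, 0, 0, 0, 0], [0, 0, -0.107, 0, 0, 0, 0], [0, 0, -0.107, 0, 0, 0, 0], [0, 0, 0, 0, 0, 0, 0], [0, 0, 0, 0, 0, 0, 0]]

```text
clock: 5.6
tcp_pos: [548.8, 297.1, 172.4]
ee_rot: [0.796, -3.036, 0.006]
force: [-8.9, -10.2, 7.1]
width: 13.5
grip_force: 53.3
```

```bash
python3 - <<'E'
from h import *
go([549,300,171],208); print(bot.observe()["torque"])
E
```

```text
t 5.6 tcp [548.8 297.1 172.4] yaw -150.6 q [ 0.24  0.85 -1.22  1.66  0.84  1.25  0.92] w 13.5 F [ -8.9 -10.2   7.1]
turn(tool,rad) [-0.0032 -0.0039  0.024 ] shift now-axes m [-0.0016  0.0025  0.0014] shift final-axes [-0.0016  0.0025  0.0014]
[-1.39265405  1.83253057 -0.22158127]
```

Request:
servo_tool:
  commands:
    - [[0, 0, 0, 0, 0, 0, 0.045], [0, 0, 0, 0, 0, 0, 0.045], [0, 0, 0, 0, 0, 0, 0.045], [0, 0, 0, 0, 0, 0, 0.045], [0, 0, 0, 0, 0, -0.035, 0.045], [0, 0, 0, 0, 0, -0.035, 0.045], [0, 0, 0, 0, 0, -0.035, 0.045], [0, 0, 0, 0, 0, -0.035, 0.045], [0, 0, 0, 0, 0, 0, 0.08], [0, 0, 0, 0, 0, 0, 0.08]]

```text
clock: 6.6
tcp_pos: [549.9, 299.9, 312.3]
ee_rot: [-0.798, 3.036, 0.0]
force: [-0.3, -0.2, -0.7]
width: 72.6
grip_force: 0.0
```

```bash
python3 - <<'E'
from h import *
import pickle
c=bot.get_calibration("wrist");I=bot.read_camera("wrist")[:,:,::-1];cv2.imwrite("pics/w3.png",I)
go([527,-441,250],60)
pc=proj(c,np.array([549.7,299.6,194.]));print(pc);x,y=pc.astype(int)
m=(I.max(2)<60).astype(np.uint8);n,l,st,ce=cv2.connectedComponentsWithStats(m);k=l[y,x];print(k,st[k])
r=cv2.minAreaRect(np.argwhere(l==k)[:,::-1].astype(np.float32));print(r)
b=cv2.boxPoints(r);L=[(b[i]+b[(i+1)%4])/2 for i in range(4)]
A=[plane(c,q,194) for q in L];d=max([A[0]-A[2],A[1]-A[3]],key=np.linalg.norm);print(np.linalg.norm(d),np.degrees(np.arctan2(d[1],d[0]))%180)
E
```

```text
t 6.65 tcp [549.6 299.3 311. ] yaw -150.5 q [ 0.28  0.73 -1.33  1.51  0.71  1.46  1.01] w 78.9 F [0.8 0.6 0.9]
turn(tool,rad) [-1.0000e-04  7.0000e-04  2.6086e+00] shift now-axes m [ 0.3838 -0.6334  0.0613] shift final-axes [-0.6524  0.3506  0.061 ]
[279.62306546 200.92578346]
34 [ 269  150   21   93 1675]
((278.72796630859375, 195.8806915283203), (19.293970108032227, 92.0962142944336), 1.4320961236953735)
66.88611045331383 28.025512525211127
```

View pics/w3.png

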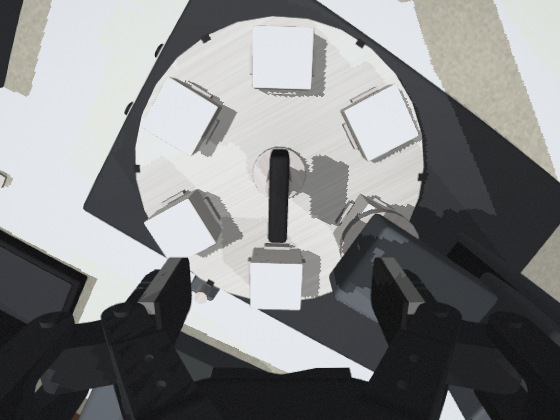

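The bar now lies at 28° against 147.6° before, which is +60° anticlockwise, and a block stands under the platen at (375,215). One click is done, so I head for the knob.

Request:
servo_tool:
  commands:
    - [[0, 0, 0.141, 0, 0, 0, 0.085], [0, 0, 0.141, 0, 0, 0, 0.085], [0, 0, 0.141, 0, 0, 0, 0.085], [0, 0, 0.141, 0, 0, 0, 0.085], [0, 0, 0.141, 0, 0, 0, 0.085], [0, 0, 0.141, 0, 0, 0, 0.085], [0, 0, 0.141, 0, 0, 0, 0.085], [0, 0, 0.141, 0, 0, 0, 0.085], [0, 0, 0.141, 0, 0, 0, 0.085], [0, 0, 0.141, 0, 0, 0, 0.085], [0, 0, 0.141, 0, 0, 0, 0.085]]

```text
clock: 7.75
tcp_pos: [549.1, 298.7, 309.5]
ee_rot: [-1.564, -2.723, 0.004]
force: [-0.8, -0.0, -0.4]
width: 85.0
grip_force: 0.0
```

Request:
servo_tool:
  commands:
    - [[0, 0, 0.07, -0.046, 0.0037, 0, 0.085], [0, 0, 0.07, -0.046, 0.0037, 0, 0.085], [0, 0, 0.07, -0.046, 0.0037, 0, 0.085], [0, 0, 0.07, -0.046, 0.0037, 0, 0.085], [0, 0, 0.07, -0.046, 0.0037, 0, 0.085], [0, 0, 0.07, -0.046, 0.0037, 0, 0.085], [0, 0, 0.07, -0.046, 0.0037, 0, 0.085], [0, 0, 0.07, -0.046, 0.0037, 0, 0.085], [0, 0, 0.07, -0.046, 0.0037, 0, 0.085], [0, 0, 0, 0, 0, 0, 0.085], [0, 0, 0, 0, 0, 0, 0.085]]

```text
clock: 8.85
tcp_pos: [682.9, -89.2, 309.1]
ee_rot: [-2.328, -2.107, 0.004]
force: [-0.1, 0.5, -0.6]
width: 85.1
grip_force: 0.0
```

```bash
python3 - <<'E'
from h import *
import pickle
c=bot.get_calibration("wrist");I=bot.read_camera("wrist")[:,:,::-1];cv2.imwrite("pics/w4.png",I);pickle.dump(c,open("w4.pkl","wb"))
print(proj(c,np.array([572,-97,80.])))
go([527,-441,250],52)
E
```

```text
[174.40709915 190.55432944]
t 8.9 tcp [682.9 -86.4 309.7] yaw 84.5 q [ 0.58  0.6  -0.79  1.35  0.42  1.36 -0.3 ] w 85.4 F [ 0.3  0.4 -0.3]
turn(tool,rad) [-2.700e-03 -1.000e-04  5.673e-01] shift now-axes m [-0.3679 -0.1211  0.0597] shift final-axes [-0.3754  0.0954  0.0597]
```

Request:
servo_tool:
  commands:
    - [[0, 0, 0.071, -0.0475, -0.0018, 0.0075, 0.085], [0, 0, 0.071, -0.0475, -0.0018, 0.0075, 0.085], [0, 0, 0.071, -0.0475, -0.0018, 0.0075, 0.085], [0, 0, 0.071, -0.0475, -0.0018, 0.0075, 0.085], [0, 0, 0.071, -0.0475, -0.0018, 0.0075, 0.085], [0, 0, 0.071, -0.0475, -0.0018, 0.0075, 0.085], [0, 0, 0.071, -0.0475, -0.0018, 0.0075, 0.085], [0, 0, 0.071, -0.0475, -0.0018, 0.0075, 0.085], [0, 0, 0, 0, 0, 0, 0.085], [0, 0, 0, 0, 0, 0, 0.085]]

```text
clock: 9.9
tcp_pos: [543.0, -434.4, 250.3]
ee_rot: [-2.823, -1.375, 0.001]
force: [0.2, 1.1, 0.8]
width: 85.2
grip_force: 0.0
```

```bash
python3 - <<'E'
from h import *
import pickle
c=bot.get_calibration("wrist");I=bot.read_camera("wrist")[:,:,::-1];cv2.imwrite("pics/w5.png",I);pickle.dump(c,open("w5.pkl","wb"))
print(proj(c,np.array([527,-441,30.])))
go([527,-441,250],52)
P=cv2.imread("pics/w4.png")[120:260,100:240];k=proj(c,np.array([527,-441,30.])).astype(int)
Q=I[max(0,k[1]-70):k[1]+70,k[0]-70:k[0]+70]
cv2.imwrite("pics/c3.png",np.hstack([cv2.resize(P,(400,400),interpolation=2),cv2.resize(Q,(400,400),interpolation=2)]))
E
```

```text
[273.49672788 188.51952584]
t 9.95 tcp [ 544.6 -432.5  250.9] yaw 52.1 q [ 1.03  0.61 -0.61  1.4   0.36  1.24 -0.28] w 85.0 F [1.4 1.5 0.6]
turn(tool,rad) [-0.0009 -0.0016  0.0021] shift now-axes m [-0.0175 -0.0087  0.0009] shift final-axes [-0.0176 -0.0086  0.0009]
```

View pics/c3.png

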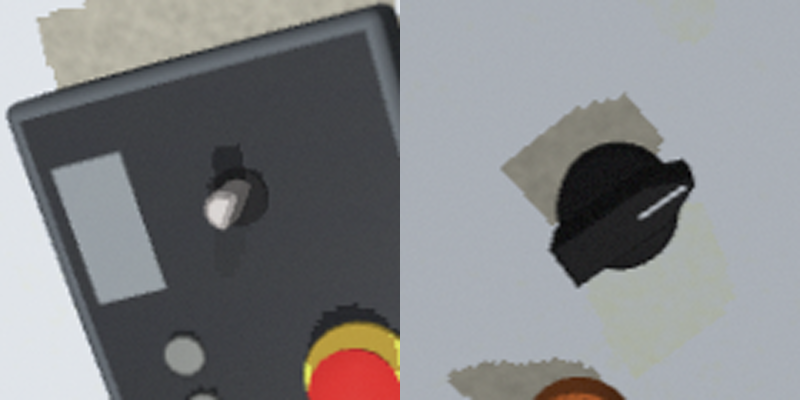

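The right half shows the black knob, its nose with the white line pointing to the upper right, from (287,194) to (303,184) in the full picture. The orange knob is below it. The left half shows the bare shaft tip near pixel (177,193) of w4.

```bash
python3 - <<'E'
from h import *
import pickle
c=pickle.load(open("w5.pkl","rb"));I=cv2.imread("pics/w5.png")
A=plane(c,(287,194.3),48);B=plane(c,(302.8,183.8),48);d=B-A;print(A,B,np.degrees(np.arctan2(d[1],d[0])))
I2=I[110:235,190:330];m=(I2.max(2)<75).astype(np.uint8);n,l,st,ce=cv2.connectedComponentsWithStats(m);k=1+np.argmax(st[1:,4]);print(st[k]+[190,110,0,0,0],ce[k]+[190,110])
T=plane(c,(260.8,211),48);N=plane(c,((692-400)/2.857+203,180/2.857+118),48);print("tail",T,"nose",N,np.linalg.norm(N-T),(T+(N-T)*22/52))
# skirt circle via left/top rim points at z=18
for p in [(557,205),(615,142),(650,268)]: print(plane(c,((p[0]-400)/2.857+203,p[1]/2.857+118),18 if p[1]<260 else 5))
for n,u in (("scene",(145,188)),("side",(352,155))): print(n,proj(bot.get_calibration(n),np.array([527,-441,30.])))
E
```

```text
[ 536.38792017 -450.0656033    48.        ] [ 554.06483159 -451.15319262   48.        ] -3.5207410134406047
[ 256  168   50   50 1668] [278.05095923 190.74100719]
tail [ 506.91624058 -447.67356014   48.        ] nose [ 557.41672933 -450.41382382   48.        ] 50.57478036951682 [ 528.28183198 -448.83290247   48.        ]
[ 511.86751498 -434.32751772   18.        ]
[ 542.02139809 -429.22581947   18.        ]
[ 521.49422743 -476.33855934    5.        ]
scene [145.62639122 188.74822655]
side [352.66320613 154.70458874]
```

```bash
python3 - <<'E'
from h import *
a=cv2.imread("pics/w4.png")[172:212,160:200];b=cv2.imread("pics/w1.png")[18:58,155:195]
s=cv2.imread("pics/scene0.png")[226:256,231:261];d=cv2.imread("pics/side0.png")[186:216,248:278]
f=lambda x,n:cv2.resize(x,(n,n),interpolation=cv2.INTER_CUBIC)
cv2.imwrite("pics/c4.png",np.hstack([f(a,300),f(b,300),np.vstack([f(s,150),f(d,150)])]))
E
```

```text
(no output)
```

View pics/c4.png

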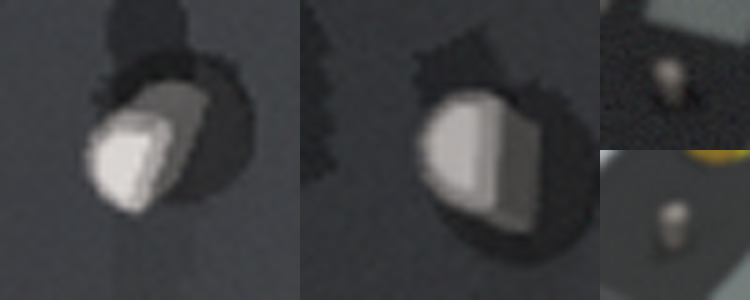

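c4 shows the D-shaft's flat edge, running from (183,188) to (178,200) in w4 and from (181,31) to (181,46) in w1, facing picture right.

```bash
python3 - <<'E'
from h import *
import pickle
for f,p,q in (("w4",(182.9,188),(178.4,200.3)),("w1",(181.3,30.9),(180.6,46.3))):
    c=pickle.load(open(f+".pkl","rb"));A=plane(c,p,78);B=plane(c,q,78);d=A-B;print(f,A,B,np.linalg.norm(d),"theta",np.degrees(np.arctan2(-d[0],d[1])))
E
```

```text
w4 [580.54036348 -95.65862058  78.        ] [ 573.70903124 -107.97078771   78.        ] 14.08036078001617 theta -29.02344158616882
w1 [579.91552051 -96.08005946  78.        ] [ 573.60146862 -108.43644632   78.        ] 13.876150313217904 theta -27.066805208117724
```

Request:
servo_tool:
  commands:
    - [[0, 0, -0.145, 0, 0, 0, 0.085], [0, 0, -0.145, 0, 0, 0, 0.085], [0, 0, -0.145, 0, 0, 0, 0.085], [0, 0, -0.145, 0, 0, 0, 0.085], [0, 0, -0.145, 0, 0, 0, 0.085], [0, 0, -0.145, 0, 0, 0, 0.085], [0, 0, -0.145, 0, 0, 0, 0.085], [0, 0, -0.145, 0, 0, 0, 0.085], [0, 0, -0.145, 0, 0, 0, 0.085], [0, 0, -0.145, 0, 0, 0, 0.085], [0, 0, -0.145, 0, 0, 0, 0.085], [0, 0, -0.145, 0, 0, 0, 0.085]]

```text
clock: 11.15
tcp_pos: [546.1, -431.2, 252.0]
ee_rot: [0.751, 3.049, 0.002]
force: [0.9, -0.2, -0.3]
width: 85.2
grip_force: 0.0
```

```bash
python3 - <<'E'
from h import *
go([528,-449,150],176.7)
E
```

```text
t 11.15 tcp [ 546.1 -431.2  252. ] yaw 152.3 q [ 1.22  0.73 -0.98  1.4   0.61  1.33  1.31] w 85.2 F [ 0.9 -0.2 -0.3]
turn(tool,rad) [ 0.0012  0.0013 -0.4253] shift now-axes m [ 0.0079 -0.0243  0.102 ] shift final-axes [ 0.0171 -0.0188  0.102 ]
```

Request:
servo_tool:
  commands:
    - [[0, 0, -0.142, 0, 0, 0, 0.07], [0, 0, -0.142, 0, 0, 0, 0.07], [0, 0, -0.141, 0, 0, 0, 0.07], [0, 0, 0, 0.009, -0.009, 0.04, 0.07], [0, 0, 0, 0.008, -0.01, 0.04, 0.07], [0, 0, 0, 0, 0, 0.02, 0.07], [0, 0, 0, 0, 0, 0, 0.07]]

```text
clock: 11.85
tcp_pos: [525.0, -449.6, 148.2]
ee_rot: [-0.105, -3.136, -0.007]
force: [-0.7, 0.6, 0.3]
width: 69.6
grip_force: 0.0
```

```bash
python3 - <<'E'
from h import *
import pickle
c=bot.get_calibration("wrist");I=bot.read_camera("wrist")[:,:,::-1];cv2.imwrite("pics/w6.png",I);pickle.dump(c,open("w6.pkl","wb"))
go([528,-449,40],176.7);print(proj(c,np.array([528,-449,48.])))
c5=pickle.load(open("w5.pkl","rb"));J=cv2.imread("pics/w5.png").astype(int)
o=np.argwhere((J[:,:,2]>J[:,:,0]+50));print("orange",[plane(c5,q,25)[:2].round() for q in (o[:,::-1].mean(0),o[:,::-1].min(0),o[:,::-1].max(0))])
E
```

```text
t 11.9 tcp [ 526.7 -449.9  150.9] yaw 176.2 q [ 1.28  0.86 -1.    1.49  0.75  1.21  1.67] w 69.9 F [ 0.6 -0.4  0.4]
turn(tool,rad) [ 0.0025 -0.0002 -0.009 ] shift now-axes m [-0.0013  0.0007  0.1109] shift final-axes [-0.0013  0.001   0.1109]
[281.04086366 214.11738331]
orange [array([ 397., -412.]), array([ 377., -238.]), array([ 454., -553.])]
```

View pics/w6.png

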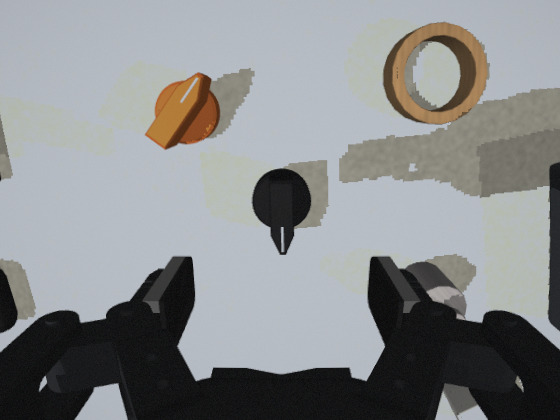

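w6 shows the knob below the gripper: skirt centre (281,198), nose tip (282,254), bar upright in the picture. The weight stands at the right, around (435,285).

```bash
python3 - <<'E'
from h import *
import pickle
c=pickle.load(open("w6.pkl","rb"))
N=plane(c,(282.5,255),48);T=plane(c,(281,170),48);print("nose",N,"tail",T,np.linalg.norm(N-T))
print("skirt l/r",plane(c,(252,199),18),plane(c,(311,199),18),"centre",(plane(c,(252,199),18)+plane(c,(311,199),18))/2)
print("sides at nose wide",plane(c,(271,225),48),plane(c,(294,225),48))
for p,z in(((407,268),67),((435,262),67),((440,310),67),((465,300),67)): print("weight",plane(c,p,z))
a=pickle.load(open("w5.pkl","rb"));print(tri([(c,(282.5,252)),(a,(303.5,183))]))
d=N-T;print(np.degrees(np.arctan2(d[1],d[0])))
E
```

```text
nose [ 557.15879129 -449.93105985   48.        ] tail [ 498.5632788  -447.07810261   48.        ] 58.664925209325865
skirt l/r [ 523.99424747 -470.02178822   18.        ] [ 526.92479453 -426.63046051   18.        ] centre [ 525.459521   -448.32612436   18.        ]
sides at nose wide [ 535.10526169 -456.17577433   48.        ] [ 536.14453391 -440.88130331   48.        ]
weight [ 563.95468172 -370.26892398   67.        ]
weight [ 561.22932667 -351.9196414    67.        ]
weight [ 597.07695737 -346.21519414   67.        ]
weight [ 591.06679023 -329.1991302    67.        ]
(array([ 554.90736664, -450.28481305,   48.66558563]), [0.5, 0.5])
-2.787473242076186
```

Request:
servo_tool:
  commands:
    - [[0, 0, -0.01, 0, 0.001, 0.035, 0.045], [0, 0, 0, 0, 0, 0.035, 0.045], [0, 0, 0, 0, 0, 0.03, 0.045], [0, 0, 0, 0, 0, 0.02, 0.045], [0, 0, 0, 0, 0, 0, 0.045], [0, 0, 0, 0, 0, 0, 0.045]]

```text
clock: 12.5
tcp_pos: [527.2, -451.3, 33.2]
ee_rot: [0.092, 3.138, -0.001]
force: [0.4, -0.0, -0.4]
width: 44.8
grip_force: 0.0
```

```bash
python3 - <<'E'
from h import *
go([526.5,-448.5,30],176.9)
E
```

```text
t 12.5 tcp [ 527.2 -451.3   33.2] yaw 176.6 q [ 1.24  0.99 -0.91  1.54  0.86  1.05  1.61] w 44.8 F [ 0.4 -0.  -0.4]
turn(tool,rad) [-0.0005  0.0024 -0.0048] shift now-axes m [0.0009 0.0027 0.0032] shift final-axes [0.0009 0.0027 0.0032]
```

Request:
servo_tool:
  commands:
    - [[0, 0, 0, 0.001, 0.002, 0.002, 0.045], [0, 0, 0, 0, 0, 0, 0.0], [0, 0, 0, 0, 0, 0, 0.0], [0, 0, 0, 0, 0, 0, 0.0], [0, 0, 0, 0, 0, 0, 0.0], [0, 0, 0, 0, 0, 0, 0.0]]
  squeeze: 70

```text
clock: 13.1
tcp_pos: [525.2, -450.0, 30.7]
ee_rot: [0.094, 3.139, -0.002]
force: [-0.8, -0.4, 5.8]
width: 14.8
grip_force: 69.2
```

```bash
python3 - <<'E'
from h import *
import pickle
c=bot.get_calibration("wrist");I=bot.read_camera("wrist")[:,:,::-1];cv2.imwrite("pics/w7.png",I);pickle.dump(c,open("w7.pkl","wb"))
go([574.3,-100.7,220],152)
E
```

```text
t 13.15 tcp [ 525.2 -450.1   30.7] yaw 176.6 q [ 1.24  0.99 -0.91  1.55  0.86  1.04  1.61] w 14.8 F [-1.2 -0.5  6.3]
turn(tool,rad) [-0.0009  0.0017  0.4286] shift now-axes m [-0.0283  0.3514 -0.1897] shift final-axes [ 0.1207  0.3315 -0.1893]
```

Request:
servo_tool:
  commands:
    - [[0, 0, 0, 0, 0, -0.04, 0], [0, 0, 0, 0, 0, -0.045, 0], [0, 0, 0, 0, 0, -0.045, 0], [0, 0, 0, 0, 0.02, -0.045, 0], [0, 0, 0, -0.0035, 0.042, -0.014, 0], [0, 0, 0, -0.0035, 0.042, 0, 0], [0, 0, 0, -0.0035, 0.042, 0, 0], [0, 0, 0, -0.0035, 0.042, 0, 0], [0, 0, 0, -0.0035, 0.042, 0, 0], [0, 0, 0, -0.0035, 0.042, 0, 0], [0, 0, 0, -0.0035, 0.042, 0, 0], [0, 0, 0, -0.0035, 0.037, 0, 0]]

```text
clock: 14.35
tcp_pos: [573.2, -98.5, 218.4]
ee_rot: [-0.092, -3.14, -0.0]
force: [0.5, 0.0, -0.1]
width: 14.5
grip_force: 68.5
```

Request:
servo_tool:
  commands:
    - [[0, 0, 0.143, 0, 0, 0, 0], [0, 0, 0.143, 0, 0, 0, 0], [0, 0, 0.143, 0, 0, 0, 0], [0, 0, 0, 0, 0, 0, 0], [0, 0, 0, 0, 0, 0, 0]]

```text
clock: 14.85
tcp_pos: [573.3, -100.8, 218.3]
ee_rot: [-0.754, -3.05, 0.001]
force: [-0.1, -0.3, -0.6]
width: 14.3
grip_force: 68.5
```

```bash
python3 - <<'E'
from h import *
import pickle
c=bot.get_calibration("wrist");I=bot.read_camera("wrist")[:,:,::-1];cv2.imwrite("pics/w8.png",I);pickle.dump(c,open("w8.pkl","wb"))
go([573.2,-100.1,130],152)
p=proj(c,np.array([574.3,-100.7,80]));print(p);x,y=p.astype(int)
A=cv2.resize(I[y-20:y+20,x-20:x+20],(400,400),interpolation=2);B=cv2.resize(I[130:420,140:420],(400,414))[:400]
cv2.imwrite("pics/c5.png",np.hstack([A,B]))
s=bot.observe();R=Ro.from_rotvec(s["ee_rot"]).as_matrix();n=[proj(c,s["tcp_pos"]+R@np.array([dx,0,-17.3])) for dx in (-31.3,-30,-28.7)];print("nose pred px",n)
print("crop orig",x-20,y-20)
E
```

```text
t 14.9 tcp [ 573.3 -100.8  218.3] yaw 152.2 q [ 0.88  0.58 -1.03  1.73  0.54  1.14  0.77] w 15.2 F [ 0.5 -0.5 -0.5]
turn(tool,rad) [-0.0002 -0.0001  0.0033] shift now-axes m [0.0004 0.0006 0.0883] shift final-axes [0.0004 0.0006 0.0883]
[281.90674591 196.27338435]
nose pred px [array([281.33068137, 372.71993249]), array([281.33590433, 369.98680393]), array([281.3411541 , 367.23428895])]
crop orig 261 176
```

View pics/c5.png

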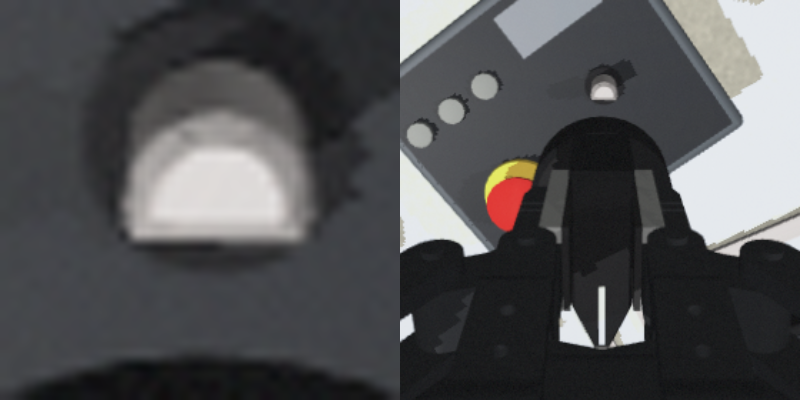

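The left half shows the shaft's flat as a level edge from (274,200) to (291,200), facing the picture bottom like the knob's nose. The yaw therefore matches. The right half shows the knob held straight, with its nose tip at (281,374).

```bash
python3 - <<'E'
from h import *
import pickle
c=pickle.load(open("w8.pkl","rb"));s=bot.observe();R=Ro.from_rotvec(s["ee_rot"]).as_matrix()
E=plane(c,(282.75,200.1),77.5);ax=E+3*R[:,0]*[1,1,0];print("shaft",ax)
l=plane(c,(274,200.1),77.5);r=plane(c,(291.5,200.1),77.5);d=r-l;print(np.linalg.norm(d),"theta",np.degrees(np.arctan2(d[1],d[0]))-90)
k=s["tcp_pos"]-1.5*R[:,0];print("knob",k,"d tool",R.T@(ax-k))
E
```

```text
shaft [ 575.191959   -100.42439457   77.5       ]
13.416072501181779 theta -27.74883700860294
knob [ 574.61890619 -101.52660584  218.27041263] d tool [-5.03790311e-04  1.27736230e+00  1.40770099e+02]
```

Request:
servo_tool:
  commands:
    - [[0, 0, 0, 0, 0.0009, 0.03, 0], [0, 0, 0, 0, 0, 0.035, 0], [0, 0, 0, 0, 0, 0.02, 0], [0, 0, 0, 0, 0, 0.012, 0], [0, 0, 0, 0, 0, 0.005, 0], [0, 0, 0, 0, 0, 0, 0], [0, 0, 0, 0, 0, 0, 0]]
  squeeze: 90

```text
clock: 15.6
tcp_pos: [574.7, -99.8, 117.4]
ee_rot: [0.759, 3.047, 0.001]
force: [0.7, -0.6, -0.2]
width: 14.3
grip_force: 91.9
```

```bash
python3 - <<'E'
from h import *
go([574.1,-100.4,111],152.2)
E
```

```text
t 15.6 tcp [574.7 -99.8 117.4] yaw 152.0 q [ 0.8   0.69 -0.93  1.81  0.66  0.98  0.68] w 14.3 F [ 0.7 -0.6 -0.2]
turn(tool,rad) [ 0.0008  0.0016 -0.0031] shift now-axes m [ 0.0003 -0.0008  0.0064] shift final-axes [ 0.0003 -0.0008  0.0064]
```

Request:
servo_tool:
  commands:
    - [[0, 0, 0, 0, 0, 0.004, 0], [0, 0, 0, 0, 0, 0.003, 0], [0, 0, 0, 0, 0, 0.002, 0], [0, 0, 0, 0, 0, 0.002, 0], [0, 0, 0, 0, 0, 0.002, 0], [0, 0, 0, 0, 0, 0, 0]]

```text
clock: 16.2
tcp_pos: [573.6, -99.8, 102.9]
ee_rot: [-0.76, -3.048, -0.0]
force: [0.3, -0.3, -2.0]
width: 14.0
grip_force: 92.0
```

Request:
servo_tool:
  commands:
    - [[0, 0, 0, 0, 0, 0.002, 0], [0, 0, 0, 0, 0, 0.002, 0], [0, 0, 0, 0, 0, 0.002, 0], [0, 0, 0, 0, 0, 0.002, 0], [0, 0, 0, 0, 0, 0, 0]]

```text
clock: 16.7
tcp_pos: [573.8, -99.8, 95.1]
ee_rot: [-0.76, -3.048, -0.0]
force: [-1.6, 1.1, 0.6]
width: 14.2
grip_force: 92.1
```

Request:
servo_tool:
  commands:
    - [[0, 0, 0, 0, 0, 0.002, 0], [0, 0, 0, 0, 0, 0.002, 0], [0, 0, 0, 0, 0, 0, 0]]

```text
clock: 17.0
tcp_pos: [574.0, -99.8, 91.4]
ee_rot: [0.76, 3.048, 0.0]
force: [-2.8, 0.2, 4.0]
width: 13.9
grip_force: 92.6
```

Request:
servo_tool:
  commands:
    - [[0, 0, 0, 0, 0, 0.002, 0], [0, 0, 0, 0, 0, 0.002, 0], [0, 0, 0, 0, 0, 0, 0], [0, 0, 0, 0, 0, 0, 0]]

```text
clock: 17.4
tcp_pos: [574.5, -99.8, 89.3]
ee_rot: [0.76, 3.047, -0.001]
force: [-5.9, 0.7, 16.1]
width: 14.4
grip_force: 94.9
```

Request:
servo_tool:
  commands:
    - [[0, 0, 0, 0, 0, 0.001, 0], [0, 0, 0, 0, 0, 0.001, 0], [0, 0, 0, 0, 0, 0, 0], [0, 0, 0, 0, 0, 0, 0]]

```text
clock: 17.8
tcp_pos: [575.0, -99.7, 88.9]
ee_rot: [0.759, 3.046, -0.003]
force: [-9.1, 1.3, 29.6]
width: 13.9
grip_force: 96.6
```

Request:
servo_tool:
  commands:
    - [[0, 0, 0, 0, 0, -0.0006, 0], [0, 0, 0, 0, 0, 0, 0], [0, 0, 0, 0, 0, 0, 0], [0, 0, 0, 0, 0, 0, 0]]

```text
clock: 18.2
tcp_pos: [574.9, -99.7, 89.0]
ee_rot: [0.759, 3.046, -0.002]
force: [-8.0, 0.5, 24.4]
width: 14.4
grip_force: 95.9
```

The spring starts at about TCP z 95, as expected, and the stop is firm at 89 mm with 24 N, above the 8 N the spring needs. The knob is home and fully pressed, so I hand it in.

```bash
python3 -c "
from rig import bot
print(bot.close_job())"
```

```text
the job is handed in; nothing more can be done
None
```

I handed the job in at about 18 s: the table is turned one click anticlockwise (handle measured at about +60°), and the black knob is on the D-shaft with its flat matched and the gripper still pressing it against its stop at about 24 N. That it is fully home I judged from height and force, not from a last picture.

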